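# Hold a bearing ball under the bench magnifier

### The arm

A 6-joint arm with a two-finger parallel gripper is mounted at the origin on a cart in front of the work surface, level with it; the furniture and walls round the work are solid. World frame = base frame: x ahead of the robot, y to its left, z up, the work surface at z = 0. Lengths are in mm, angles in rad, forces in N, time in s.
With the tool pointing down it reaches from about 325 to 925 mm from the base axis. Payload 3.1 kg.
Tool frame: the origin (TCP) lies between the finger pads; the fingertips stand 8 mm ahead of it and the grasp point (between the pads) lies 11 mm behind it; z points along the fingers, x is the direction in which the jaws open and shut, and the axes are right-handed (so a half turn about z gives the same grasp; the last joint's range is limited). The gripper opens to 85 mm and grips with 20 to 120 N. Pads are 22 mm wide; open, the fingers measure 114 mm over their backs; the gripper's body (76 mm by 85 mm) begins 54 mm behind the grasp point. The pads swing forward as they close: fully open they stand 13 mm farther back than shut.
Start: joints at [1.223, 0.217, 1.613, -0, 1.311, -0.112], TCP at [145.993, 607.721, 239.3] pointing down, gripper open.
Joint ranges: [-2.75, 2.75], [-0.78, 2.1], [0.31, 2.55], [-1.13, 4.27], [0.13, 2.63], [-2.58, 2.58]. Speed limits (rad/s): [2.79, 2.79, 3.14, 3.14, 3.14, 3.14].

### API

Orientations are given as a unit quaternion [x, y, z, w].
In Python, from rig import * gives the robot as it stands. The module is installed in compiled form; this text tells all that it offers.
- The arm moves only by the tool drive_tool, never from a script. Its arguments are lists of equal length, an entry for each row: "delta_pos": the shift along the tool's x, y, z normalised to -1 to 1, where 1 is 10 cm, a list of three; "rot": the turn, a rotation vector about the tool's x, y, z normalised to -1 to 1, where 1 is 360 degrees, a list of three. A call has exactly 10 rows; each row shifts and turns the pose as measured when the row begins, along the tool's axes as they then stand; what a row does not reach is not made up. A row lasts 1/12 s, in which the tool goes at most 41.7 mm and 7.16 degrees, less where a joint would pass 70% of its speed; a pose out of reach is approached as far as the arm can. A call with a number of a shift or a turn outside -1 to 1 is refused whole. A call with a gripper value outside its range is refused whole. "jaw" is the closure in counts, from 0 (fully open) to 255 (shut), set as the call begins (left out, the last holds). The fingers move at their own pace and stop on an object; "newtons" is the grip in N (left out, the last holds). Time passes only in rows, so rows that do not move let the fingers close, or fill a call up. It gives the time, the measured TCP pose, the force and the opening at its end, in the units of the state.
- read_state(): the state, without advancing time (a new reading comes with each control period).
- snapshot(name): name is "scene" or "top" or "wrist"; returns a dict with "color" (480x640x3 uint8, red, green, blue), "fx", "fy", "cx", "cy" (pixels), "distortion" ([k1, k2, p1, p2, k3] as OpenCV has them; the pictures are not rectified), "R" (3x3) and "t" (3): a world point X has camera coordinates R X + t. Camera axes: x right, y down, z forward; pixel columns grow to the right and rows downward; lengths in mm; the calibration is good to about 2 mm. A picture is of the moment at which its call begins. There is no depth.
- sign_off(): hands the job in, once; it reports no verdict.
The state is a dict: "t": time; "joint_positions": joint angles; "dq": joint speeds; "tau": joint torques, N m; "position": TCP position; "tool_rot": TCP orientation; "wrist_force": force on the tool from outside, world axes, zero at the start; "wrist_torque": the same for the moment, N m; "finger_gap": finger opening in mm.
Only numpy, scipy, OpenCV 4.12 (cv2) and the standard library are available. Lean on these libraries where they do the work, as an engineer would, in place of code of your own. Each camera call takes 0.05 s, during which the arm holds its last target.

### The job

The new bearing ball has come in the small carton and I want to look it over for flaws: fold both long flaps of the carton back well past upright, then lift the tray out by its upright grip, keeping it level so that the loose ball stays in its pocket. Carry it to the bench magnifier and finish while still holding it there, steady and level, with the ball under the middle of the glass and about 8 cm below it. Do not knock the magnifier or the things lying between them.

Things in the scene. Friction and masses are not known exactly. Their poses are not given: they have to be found in the camera images.
- carton: open-topped brown shipping carton, 224 (x) x 136 (y) x 68 (z) mm, walls and floor 4 mm, fixed to the bench; origin at the centre of its underside, x along its length. Its two short end flaps are already folded down outside. Stands to the left or to the right of the bench middle, the magnifier on the other side
- flap_left (a joint): angle of the long carton flap hinged along the rim on the carton's +y side (hinge line at y = +66 mm, z = 68 mm in the carton's frame, 220 mm long in x, centred); the flap is 62 mm wide and 3 mm thick. 0 = shut flat over the mouth, 1.57 = upright, 3.14 = folded out flat. Starts half sprung up at 0.75 to 1.1; a stiff crease, it stays where it is left (about 0.5 N at its free edge turns it)
- flap_right (a joint): the same for the flap on the carton's -y side (hinge line at y = -66 mm, z = 68 mm in the carton's frame); 0 = shut, grows as it opens
- tray: wooden bearing tray lying in the carton, board 200 (x) x 84 (y) x 11 (z) mm, about 0.16 kg; origin at the centre of its underside, x along its length toward the ball pocket. At the start its x axis points nearly along the carton's x axis
- tray_grip (a point): where to hold the tray: centre of the upper part of its upright grip, a dark wooden fin 46 mm long (tray x), 12 mm thick (tray y), whose top is 62.5 mm above the tray's underside; this point lies 60 mm behind the tray's middle (tray x = -60 mm), 45 mm above the underside, 17.5 mm below the fin's top; axes are the tray's
- tray_pocket (a point): centre of the round pocket of 40 mm diameter and 5 mm depth in the tray's top, 124 mm ahead of tray_grip along tray x; the point lies 18.5 mm above the tray's underside, at the height of the ball's centre; axes are the tray's
- ball_center (a point): centre of the loose steel ball, 25 mm diameter, 64 g, that rolls freely in the pocket (up to 10 mm off the pocket's centre); only the 5 mm pocket edge keeps it
- lens (a point): centre of the magnifier's horizontal round glass (75 mm diameter, in a black ring of 89 mm outside diameter, 14 mm high), 220 to 310 mm above the bench; axes are the magnifier's: the 12 mm post that carries it, 344 mm tall, stands 98 mm along +x from the lens, on a grey foot 90 x 130 x 14 mm that reaches from 25 to 115 mm along +x. Open from the -x side
- tape_measure: black tape measure on the bench, 71 x 87 x 36 mm, loose, a bystander; origin under its middle
- pliers: combination pliers on the bench, 75 x 206 x 16 mm, loose, a bystander; origin under their middle
- offcut: wooden offcut on the bench, 45 x 120 x 30 mm, loose, a bystander; origin under its middle

How it is judged:
By the outcome, as a careful person would: the job done as asked, in the order asked, and still so for the second after the job is handed in, while the arm keeps its last pose, push and grip.
It also fails if it takes over 72 s, if anything falls off the work surface, if the arm or the gripper's body presses on something with over 40 N, if the wrist force passes 120 N, or if a joint passes its speed limit or range.

## Working session

There is one attempt and no reset: what is moved stays moved. The work goes in short steps, Python scripts to look and compute and a tool call to move; the robot and the scene stay as the last step left them, time stands still between calls to the robot, and variables do not carry over. Pictures are saved under pics/ and viewed, and the job is handed in when it is done.

Besides the shell and the picture viewer there is one more tool, called after "Emit:" by a JSON object that holds its "op" and its "data", one argument or row to a line. drive_tool: Moves the arm, as the interface text tells. Its arguments: {"type":"object","properties":{"delta_pos":{"type":"array","items":{"type":"array","items":{"type":"number"}}},"rot":{"type":"array","items":{"type":"array","items":{"type":"number"}}},"jaw":{"type":"number"},"newtons":{"type":"number"}},"required":["delta_pos","rot"]}

```bash
mkdir -p pics
python3 - <<'E'
from rig import *
import cv2
print(read_state())
for n in ["scene","top","wrist"]:
    s=snapshot(n); cv2.imwrite(f"pics/{n}0.png",s["color"][:,:,::-1])
    print(n,s["fx"],s["fy"],s["cx"],s["cy"],s["distortion"],s["R"],s["t"])
E
```

```text
{'t': 0.0, 'joint_positions': array([ 1.22282194e+00,  2.17769423e-01,  1.61492959e+00,  1.40646433e-05,
        1.31132349e+00, -1.12213137e-01]), 'dq': array([-0.00010724,  0.00053502,  0.00070808, -0.00144895,  0.00026634,
       -0.00064864]), 'tau': array([-1.59190076e-03, -3.96838546e+01, -3.03852725e+01, -3.84068408e-04,
        9.75290226e-03,  7.23631587e-06]), 'position': array([145.69662748, 606.95554997, 237.96117021]), 'tool_rot': array([ 7.85361366e-01,  6.19036387e-01, -1.03595264e-03,  6.34737179e-04]), 'wrist_force': array([-0.38051528,  0.15381001, -0.14233955]), 'wrist_torque': array([-0.01294073, -0.00084415,  0.00486155]), 'finger_gap': 85.76424310099958}
scene 580.9953071051227 580.9953071051227 310.72359184266486 234.59116176331864 [-0.02260909  0.          0.          0.          0.        ] [[ 0.53051316 -0.84759506  0.01176466]
 [-0.58204986 -0.37432695 -0.72187069]
 [ 0.61625786  0.37611428 -0.69192796]] [-279.90827901  423.90115745 1149.29435632]
top 519.8479016069622 519.8479016069622 316.5016393987715 240.03662980296815 [-0.02997015  0.          0.          0.          0.        ] [[ 0.01006819 -0.99974645 -0.02014124]
 [-0.9808782  -0.00595908 -0.19453135]
 [ 0.19436201  0.02171468 -0.98068949]] [1.07307682e+00 5.64858703e+02 1.21847437e+03]
wrist 406.9867863203913 406.9867863203913 324.60129496837993 239.33047980200303 [-0.00613298  0.          0.          0.          0.        ] [[ 0.23420779  0.97218408 -0.0021987 ]
 [ 0.92632282 -0.22247181  0.30402685]
 [ 0.29508091 -0.07324216 -0.95266093]] [-624.09727411  -40.3275385   380.67316243]
```

View pics/scene0.png

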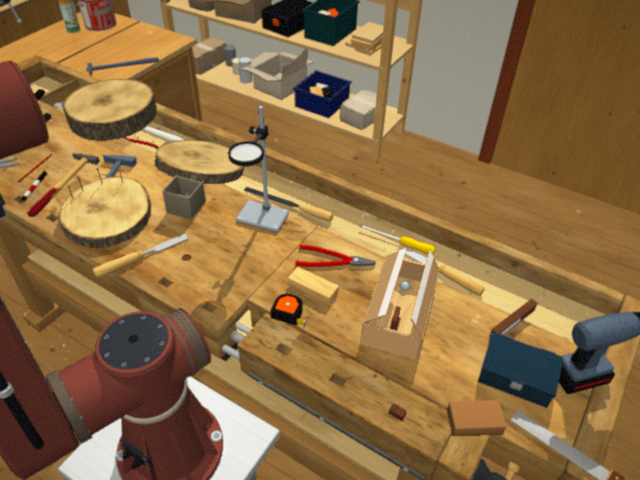

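View pics/top0.png

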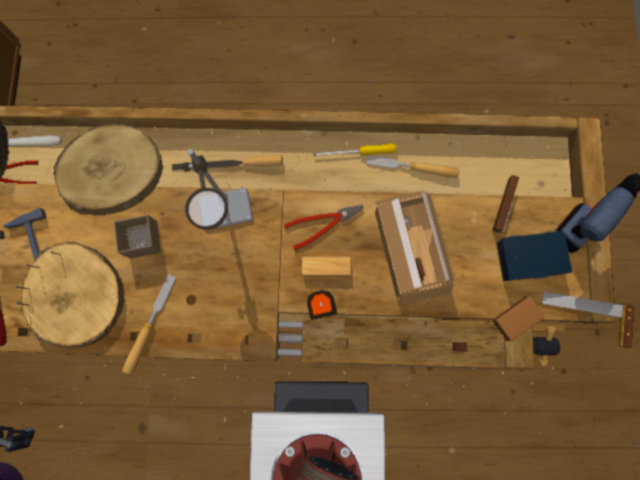

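View pics/wrist0.png

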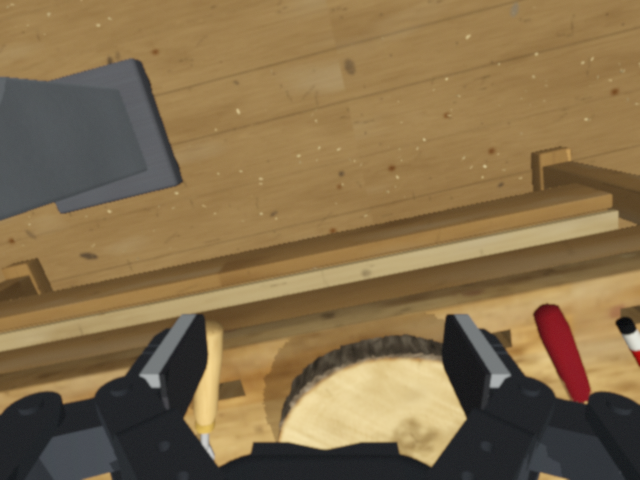

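Run:
```python
import cv2
a=cv2.imread("pics/top0.png"); cv2.imwrite("pics/z1.png",cv2.resize(a[180:310,360:470],None,fx=5,fy=5,interpolation=cv2.INTER_CUBIC)[:600])
cv2.imwrite("pics/z3.png",cv2.resize(a[140:260,160:290],None,fx=5,fy=5,interpolation=cv2.INTER_CUBIC))
a=cv2.imread("pics/scene0.png"); cv2.imwrite("pics/z2.png",cv2.resize(a[235:360,345:455],None,fx=4.8,fy=4.8,interpolation=cv2.INTER_CUBIC))
cv2.imwrite("pics/z4.png",cv2.resize(a[95:235,200:330],None,fx=4.2,fy=4.2,interpolation=cv2.INTER_CUBIC))
```

```text
(no output)
```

View pics/z1.png

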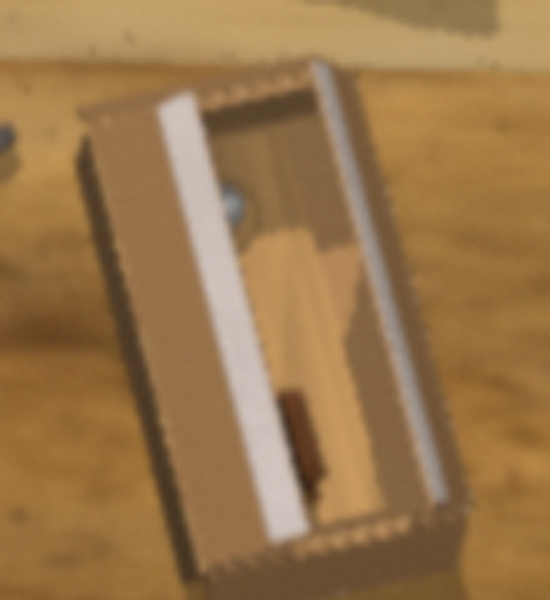

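View pics/z2.png

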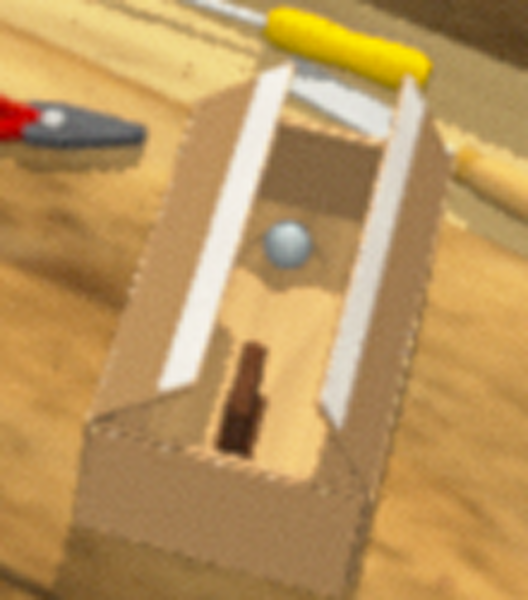

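View pics/z3.png

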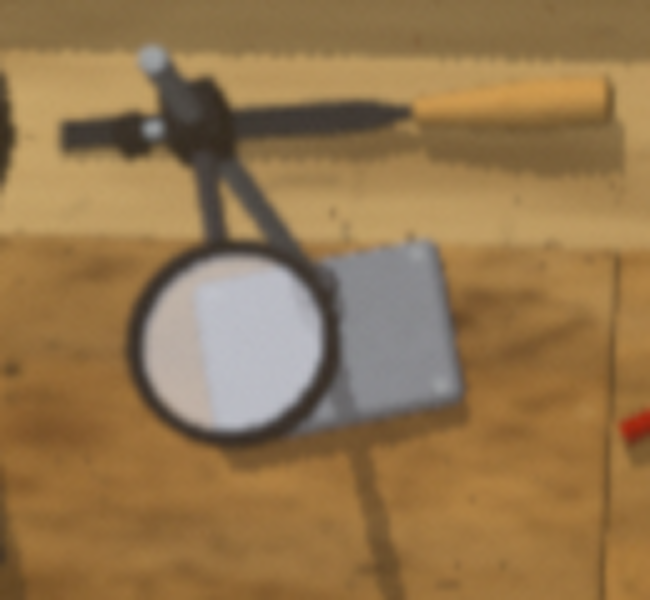

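View pics/z4.png

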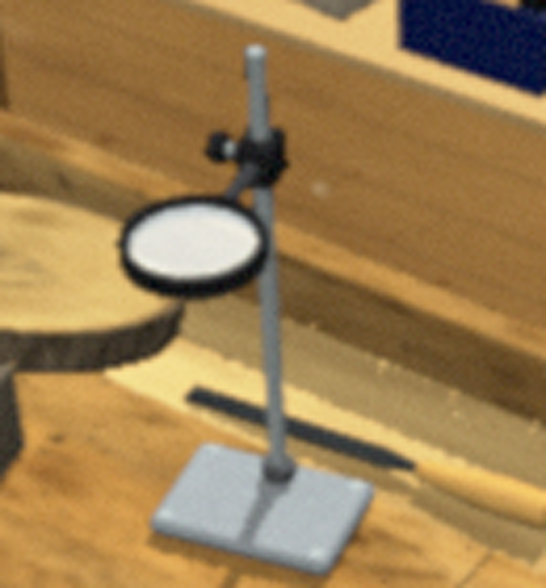

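```bash
cat > h.py <<'E'
from rig import *
import cv2, numpy as np
from scipy.spatial.transform import Rotation as Ro
C={}
def cam(n):
    s=snapshot(n); C[n]=s; return s
def ray(s,p):
    K=np.array([[s["fx"],0,s["cx"]],[0,s["fy"],s["cy"]],[0,0,1]])
    u=cv2.undistortPoints(np.array([[p]],float),K,np.array(s["distortion"]))[0,0]
    R=np.array(s["R"]);d=R.T@np.array([u[0],u[1],1]);return -R.T@np.array(s["t"]),d/np.linalg.norm(d)
def onz(s,p,z):
    o,d=ray(s,p);return o+d*(z-o[2])/d[2]
def tri(s1,p1,s2,p2):
    A=np.zeros((3,3));b=np.zeros(3);r=[ray(s1,p1),ray(s2,p2)]
    for o,d in r:
        M=np.eye(3)-np.outer(d,d);A+=M;b+=M@o
    X=np.linalg.solve(A,b);return X,[np.linalg.norm((np.eye(3)-np.outer(d,d))@(X-o)) for o,d in r]
def proj(s,X):
    K=np.array([[s["fx"],0,s["cx"]],[0,s["fy"],s["cy"]],[0,0,1]])
    return cv2.projectPoints(np.array(X,float).reshape(-1,3),cv2.Rodrigues(np.array(s["R"]))[0],np.array(s["t"],float),K,np.array(s["distortion"]))[0][:,0]
E
python3 - <<'E'
from h import *
np.set_printoptions(precision=1,suppress=True)
S=cam("scene");T=cam("top")
print("rim top", [onz(T,p,68) for p in [(377,202),(400,294),(453,282)]])
print("rim scene",[onz(S,p,68) for p in [(363.75,323.5),(422,338),(384.6,258),(438.75,266)]])
z=lambda p,k,o:(p[0]/k+o[0],p[1]/k+o[1])
zs=lambda p:z(p,4.8,(345,235)); zt=lambda p:z(p,5,(360,180))
print("ball",onz(S,zs((288,243)),22.5))
print("fin",onz(S,zs((258,345)),66.5),onz(S,zs((235,430)),66.5))
print("fin top",onz(T,zt((290,392)),66.5),onz(T,zt((312,480)),66.5))
print("lens",tri(S,(245.95,152.4),T,(206.4,208)))
print("post",tri(S,(260.7,106.9),T,(190.6,152)), onz(T,(190.6,152),344))
print("flap edges L",tri(S,zs((280,68)),T,zt((175,97))),tri(S,zs((178,388)),T,zt((290,538))))
print("flap edges R",tri(S,zs((408,80)),T,zt((320,65))),tri(S,zs((336,424)),T,zt((440,500))))
# glass
for n,s in(("scene",S),("top",T)):
    im=s["color"].astype(int); 
    for e in [0]: pass
print("foot",[onz(T,(p[0]/5+160,p[1]/5+140),14) for p in [(430,242),(460,400),(300,430)]])
print("foot sc",[onz(S,(p[0]/4.2+200,p[1]/4.2+95),14) for p in [(153,525),(325,565),(373,487),(203,447)]])
E
```

```text
rim top [array([ 658.5, -142.4,   68. ]), array([ 433.1, -194. ,   68. ]), array([ 462.5, -320.7,   68. ])]
rim scene [array([ 431.4, -198.6,   68. ]), array([ 465. , -324.9,   68. ]), array([ 638.1, -146.1,   68. ]), array([ 685.6, -270.5,   68. ])]
ball [ 622.2 -215.6   22.5]
fin [ 517.7 -243.4   66.5] [ 466.1 -256.5   66.5]
fin top [ 519.1 -239.2   66.5] [ 476.6 -248.6   66.5]
lens (array([588.7, 228.5, 270.7]), [np.float64(0.69388712649023), np.float64(0.6938871264902197)])
post (array([683.7, 248.5, 342.1]), [np.float64(0.7379512075973359), np.float64(0.7379512075974384)]) [682.6 248.6 344. ]
flap edges L (array([ 656. , -182.8,  103.6]), [np.float64(1.092384477628626), np.float64(1.092384477628756)]) (array([ 445.6, -232.1,  102.7]), [np.float64(1.196510360665243), np.float64(1.1965103606653298)])
flap edges R (array([ 665.7, -247.5,  122.7]), [np.float64(0.5081575737541922), np.float64(0.5081575737542499)]) (array([ 463.6, -301.7,  104.9]), [np.float64(1.4906852532643704), np.float64(1.4906852532642554)])
foot [array([708.4, 190.7,  14. ]), array([624.3, 172.2,  14. ]), array([608.2, 253.8,  14. ])]
foot sc [array([596.2, 286.8,  14. ]), array([625.9, 169.3,  14. ]), array([706.6, 185.4,  14. ]), array([678. , 306.3,  14. ])]
```

Emit:
{"op": "drive_tool", "data": {
  "delta_pos": [
    [-0.31, 0.25, 0],
    [-0.34, 0.22, 0],
    [-0.36, 0.17, 0],
    [-0.38, 0.13, 0],
    [-0.39, 0.085, 0],
    [-0.39, 0.085, 0],
    [-0.39, 0.085, 0],
    [-0.39, 0.085, 0],
    [-0.39, 0.085, 0],
    [-0.39, 0.085, 0]
  ],
  "rot": [
    [0, 0, -0.0189],
    [0, 0, -0.0189],
    [0, 0, -0.0189],
    [0, 0, -0.0189],
    [0, 0, 0],
    [0, 0, 0],
    [0, 0, 0],
    [0, 0, 0],
    [0, 0, 0],
    [0, 0, 0]
  ],
  "jaw": 255,
  "newtons": 20
}}

```text
t: 1.08
position: [326.3, 243.4, 235.5]
tool_rot: [0.606, 0.796, 0.001, -0.0]
wrist_force: [1.3, 0.2, -0.4]
finger_gap: 0.3
```

Emit:
{"op": "drive_tool", "data": {
  "delta_pos": [
    [-0.394, 0.071, 0],
    [-0.394, 0.071, 0],
    [-0.394, 0.071, 0],
    [-0.394, 0.071, 0],
    [-0.394, 0.071, 0],
    [-0.394, 0.071, 0],
    [-0.394, 0.071, 0],
    [-0.394, 0.071, 0],
    [-0.394, 0.071, 0],
    [-0.394, 0.071, 0]
  ],
  "rot": [
    [0, 0, 0.001],
    [0, 0, 0.001],
    [0, 0, 0.001],
    [0, 0, 0.001],
    [0, 0, 0],
    [0, 0, 0],
    [0, 0, 0],
    [0, 0, 0],
    [0, 0, 0],
    [0, 0, 0]
  ]
}}

```text
t: 1.92
position: [495.2, -137.9, 238.1]
tool_rot: [0.617, 0.787, 0.005, 0.004]
wrist_force: [0.7, 0.7, 0.5]
finger_gap: -0.1
```

```bash
cat >> h.py <<'E'
def goto(x,y,z,yaw):
    st=read_state();p=np.array(st["position"]);R=Ro.from_quat(st["tool_rot"])
    Rd=Ro.from_matrix(np.array([[np.cos(yaw),np.sin(yaw),0],[np.sin(yaw),-np.cos(yaw),0],[0,0,-1]]))
    d=R.inv().apply(np.array([x,y,z])-p); rv=(R.inv()*Rd).as_rotvec()
    print("t",st["t"],"p",p.round(1),"F",np.round(st["wrist_force"],1),"gap",round(st["finger_gap"],1),"j",np.round(st["joint_positions"],2))
    print("tool delta(100mm)",(d/100).round(3),"norm mm",np.linalg.norm(d).round(1),"rot/360deg",(rv/2/np.pi).round(4))
CC=np.array([557,-233.]);CY=0.24
def ct(x,y,yaw=None):
    c,s=np.cos(CY),np.sin(CY);return CC+np.array([c*x-s*y,s*x+c*y])
E
python3 - <<'E'
from h import *
goto(*ct(0,-10),93,CY+np.pi/2)
E
```

```text
t 1.9167 p [ 495.2 -137.9  238.1] F [0.7 0.7 0.5] gap -0.1 j [-0.41 -0.03  1.88  0.01  1.28 -2.23]
tool delta(100mm) [-1.171  0.355  1.456] norm mm 190.2 rot/360deg [ 0.002  -0.      0.0002]
```

Emit:
{"op": "drive_tool", "data": {
  "delta_pos": [
    [-0.3, 0.09, 0],
    [-0.3, 0.09, 0],
    [-0.3, 0.09, 0],
    [-0.2, 0.06, 0],
    [-0.07, 0.02, 0],
    [0, 0, 0.1],
    [0, 0, 0.1],
    [0, 0, 0.1],
    [0, 0, 0],
    [0, 0, 0]
  ],
  "rot": [
    [0, 0, 0],
    [0, 0, 0],
    [0, 0, 0],
    [0.001, 0, 0],
    [0.001, 0, 0],
    [0, 0, 0],
    [0, 0, 0],
    [0, 0, 0],
    [0, 0, 0],
    [0, 0, 0]
  ]
}}

```text
t: 2.75
position: [557.8, -254.2, 202.7]
tool_rot: [0.62, 0.784, -0.001, -0.002]
wrist_force: [0.4, 0.1, 0.4]
finger_gap: -0.2
```

Run:
```python
from h import *
goto(*ct(0,-10),93,CY+np.pi/2)
for n in ["scene","top","wrist"]:
    s=cam(n); im=s["color"][:,:,::-1].copy()
    for (x,y,z) in [(112,68,68),(112,-68,68),(-112,68,68),(-112,-68,68),(110,66-62*np.cos(.75),68+62*np.sin(.75)),(-110,66-62*np.cos(.75),68+62*np.sin(.75)),(110,-66+62*np.cos(1.1),68+62*np.sin(1.1)),(-110,-66+62*np.cos(1.1),68+62*np.sin(1.1))]:
        p=proj(s,[*ct(x,y),z])[0]
        if 0<p[0]<640 and 0<p[1]<480: cv2.circle(im,(int(round(p[0])),int(round(p[1]))),1,(0,255,0),-1)
    cv2.imwrite(f"pics/{n}1.png",im)
    if n=="scene": a=cv2.resize(im[230:360,340:460],None,fx=4.5,fy=4.5)
    if n=="top": b=cv2.resize(im[180:310,350:470],None,fx=4.5,fy=4.5)
cv2.imwrite("pics/m1.png",cv2.resize(np.hstack([a,b]),(800,433)))
```

```text
t 2.75 p [ 557.8 -254.2  202.7] F [0.4 0.1 0.4] gap -0.2 j [-0.54  0.23  1.67 -0.    1.25 -2.34]
tool delta(100mm) [0.106 0.046 1.097] norm mm 110.3 rot/360deg [-0.0005 -0.0003 -0.0012]
```

View pics/m1.png

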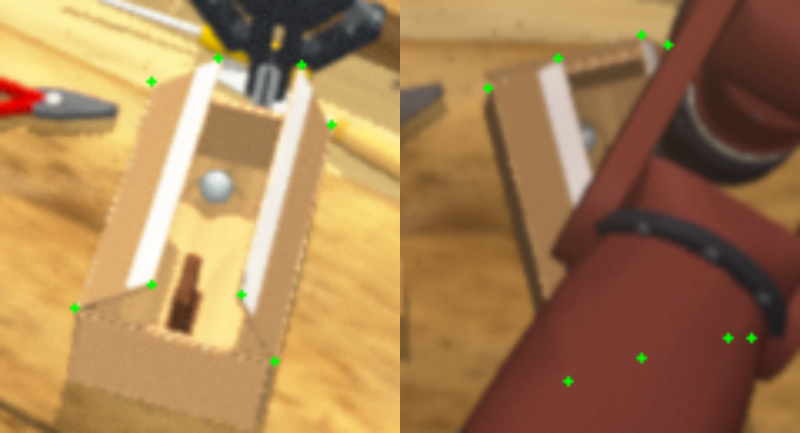

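View pics/wrist1.png

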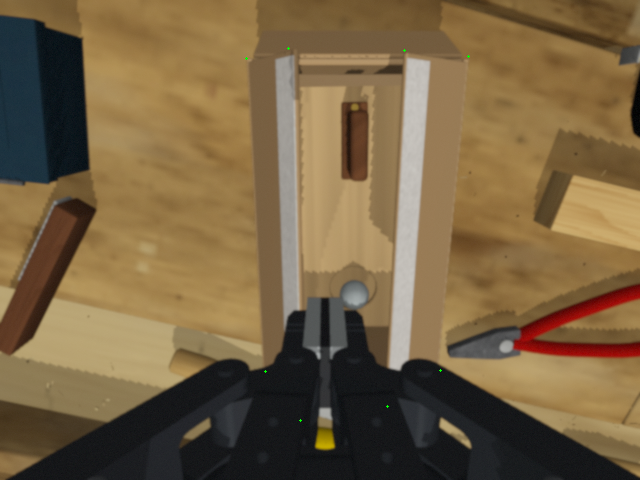

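Emit:
{"op": "drive_tool", "data": {
  "delta_pos": [
    [0.11, 0.046, 0.1],
    [0, 0, 0.3],
    [0, 0, 0.3],
    [0, 0, 0.25],
    [0, 0, 0.1],
    [0.1, 0, 0],
    [0.2, 0, 0],
    [0.2, 0, 0],
    [0.2, 0, 0],
    [0.2, 0, 0]
  ],
  "rot": [
    [0, 0, 0],
    [0, 0, 0],
    [0, 0, 0],
    [0, 0, 0],
    [0, 0, 0],
    [0, 0, 0],
    [0, 0, 0],
    [0, 0, 0],
    [0, 0, 0],
    [0, 0, 0]
  ]
}}

```text
t: 3.73
position: [550.6, -155.7, 106.8]
tool_rot: [0.621, 0.784, 0.001, 0.016]
wrist_force: [0.8, -0.6, 0.1]
finger_gap: -0.1
```

Run:
```python
from h import *
goto(*ct(0,105),93,CY+np.pi/2)
```

```text
t 3.7333 p [ 550.6 -155.7  106.8] F [ 0.8 -0.6  0.1] gap -0.1 j [-0.39  0.24  1.86 -0.01  1.01 -2.19]
tool delta(100mm) [ 0.286 -0.127  0.128] norm mm 33.8 rot/360deg [ 0.0034  0.0039 -0.0015]
```

Emit:
{"op": "drive_tool", "data": {
  "delta_pos": [
    [0.05, -0.04, 0.05],
    [0.05, -0.04, 0.05],
    [0.08, -0.04, 0.02],
    [0.1, 0, 0],
    [0.1, 0, 0],
    [0, 0, 0],
    [0, 0, 0.05],
    [0, 0, 0.05],
    [0, 0, 0],
    [0, 0, 0]
  ],
  "rot": [
    [0.0035, 0.004, 0],
    [0, 0, 0],
    [0, 0, 0],
    [0, 0, 0],
    [0, 0, 0],
    [0, 0, 0],
    [0, 0, 0],
    [0, 0, 0],
    [0, 0, 0],
    [0, 0, 0]
  ]
}}

```text
t: 4.57
position: [530.9, -115.9, 87.8]
tool_rot: [0.62, 0.785, 0.002, 0.002]
wrist_force: [0.2, 0.0, 0.4]
finger_gap: -0.0
```

Run:
```python
from h import *
goto(*ct(0,105),93,CY+np.pi/2)
s=cam("scene");t=cam("wrist")
cv2.imwrite("pics/s2.png",s["color"][:,:,::-1]);cv2.imwrite("pics/w2.png",t["color"][:,:,::-1])
cv2.imwrite("pics/m2.png",cv2.resize(np.hstack([cv2.resize(s["color"][200:370,320:480,::-1],(450,480)),t["color"][:,:,::-1]]),(800,352)))
```

```text
t 4.5667 p [ 530.9 -115.9   87.8] F [0.2 0.  0.4] gap -0.0 j [-0.35  0.23  1.92  0.    1.   -2.15]
tool delta(100mm) [-0.15  -0.024 -0.052] norm mm 16.0 rot/360deg [ 0.0007  0.0001 -0.0011]
```

View pics/m2.png

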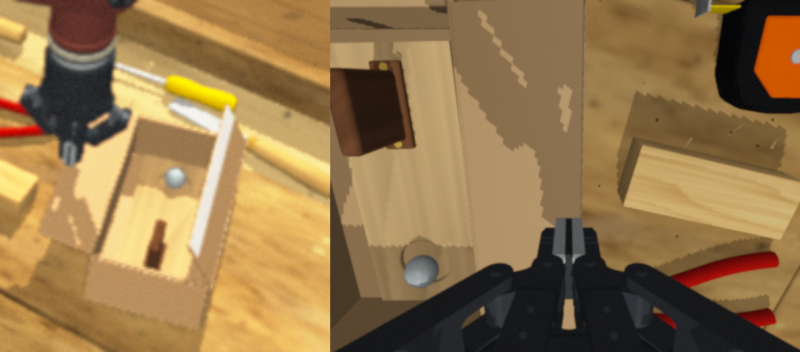

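Emit:
{"op": "drive_tool", "data": {
  "delta_pos": [
    [-0.1, 0, -0.12],
    [-0.3, 0, 0],
    [-0.3, 0, 0],
    [-0.3, 0, 0],
    [-0.2, 0, 0],
    [-0.2, 0, 0],
    [-0.2, 0, 0],
    [-0.2, 0, 0],
    [-0.1, 0, 0],
    [0, 0, 0]
  ],
  "rot": [
    [0, 0, -0.001],
    [0, 0, 0],
    [0, 0, 0],
    [0, 0, 0],
    [0, 0, 0],
    [0, 0, 0],
    [0, 0, 0],
    [0, 0, 0],
    [0, 0, 0],
    [0, 0, 0]
  ]
}}

```text
t: 5.5
position: [577.0, -310.1, 100.6]
tool_rot: [0.618, 0.786, 0.001, 0.0]
wrist_force: [-0.6, 0.1, 0.9]
finger_gap: -0.3
```

Run:
```python
from h import *
goto(*ct(0,-118),88,CY+np.pi/2)
```

```text
t 5.5 p [ 577.  -310.1  100.6] F [-0.6  0.1  0.9] gap -0.3 j [-0.6   0.42  1.63  0.    1.09 -2.41]
tool delta(100mm) [-0.384 -0.012  0.125] norm mm 40.4 rot/360deg [ 0.0004 -0.0002 -0.0001]
```

Emit:
{"op": "drive_tool", "data": {
  "delta_pos": [
    [-0.08, 0, 0.04],
    [-0.1, 0, 0.02],
    [-0.1, 0, 0.02],
    [-0.07, 0, 0.02],
    [-0.04, 0, 0.01],
    [0, 0, 0.02],
    [0, 0, 0],
    [0, 0, 0],
    [0, 0, 0],
    [0, 0, 0]
  ],
  "rot": [
    [0, 0, 0],
    [0, 0, 0],
    [0, 0, 0],
    [0, 0, 0],
    [0, 0, 0],
    [0, 0, 0],
    [0, 0, 0],
    [0, 0, 0],
    [0, 0, 0],
    [0, 0, 0]
  ]
}}

```text
t: 6.33
position: [586.0, -347.8, 83.7]
tool_rot: [0.617, 0.787, 0.001, -0.002]
wrist_force: [0.2, 0.1, 0.2]
finger_gap: 0.0
```

Run:
```python
from h import *
goto(*ct(-60,0),140,CY+np.pi/2)
s=cam("scene");t=cam("wrist")
cv2.imwrite("pics/s3.png",s["color"][:,:,::-1]);cv2.imwrite("pics/w3.png",t["color"][:,:,::-1])
cv2.imwrite("pics/m3.png",cv2.resize(np.hstack([cv2.resize(s["color"][200:370,320:480,::-1],(450,480)),t["color"][:,:,::-1]]),(800,352)))
```

```text
t 6.3333 p [ 586.  -347.8   83.7] F [0.2 0.1 0.2] gap 0.0 j [-0.64  0.49  1.57  0.    1.09 -2.45]
tool delta(100mm) [ 1.187 -0.607 -0.557] norm mm 144.5 rot/360deg [-0.0001 -0.0008  0.0003]
```

View pics/m3.png

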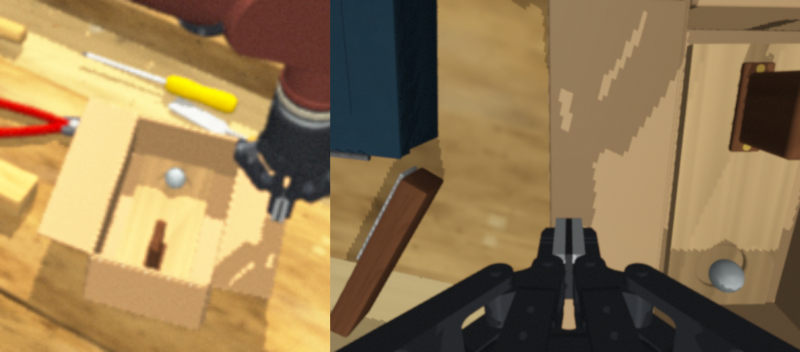

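Emit:
{"op": "drive_tool", "data": {
  "delta_pos": [
    [0, 0, -0.3],
    [0, 0, -0.3],
    [0.2, 0, -0.3],
    [0.3, -0.05, -0.25],
    [0.3, -0.05, 0],
    [0.3, 0, 0],
    [0.08, 0, 0],
    [0, 0, 0],
    [0, 0, 0],
    [0, 0, 0]
  ],
  "rot": [
    [0, 0, 0],
    [0, 0, 0],
    [0, 0, 0],
    [0, 0, 0],
    [0, 0, 0],
    [0, 0, 0],
    [0, 0, 0],
    [0, 0, 0],
    [0, 0, 0],
    [0, 0, 0]
  ],
  "jaw": 0
}}

```text
t: 7.27
position: [546.9, -232.1, 205.6]
tool_rot: [0.617, 0.787, 0.002, -0.001]
wrist_force: [0.4, -0.1, 0.6]
finger_gap: 85.2
```

Run:
```python
from h import *
goto(*ct(-60,0),140,CY+np.pi/2)
s=cam("scene");t=cam("wrist")
cv2.imwrite("pics/s4.png",cv2.resize(s["color"][220:360,340:460,::-1],None,fx=4.2,fy=4.2,interpolation=cv2.INTER_CUBIC));cv2.imwrite("pics/w4.png",t["color"][:,:,::-1])
```

```text
t 7.2667 p [ 546.9 -232.1  205.6] F [ 0.4 -0.1  0.6] gap 85.2 j [-0.52  0.18  1.72  0.    1.24 -2.34]
tool delta(100mm) [-0.034 -0.505  0.655] norm mm 82.8 rot/360deg [ 0.0002 -0.0006  0.0003]
```

View pics/s4.png

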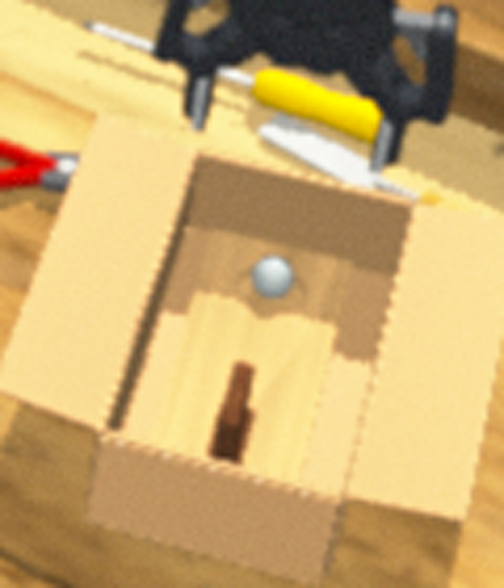

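View pics/w4.png

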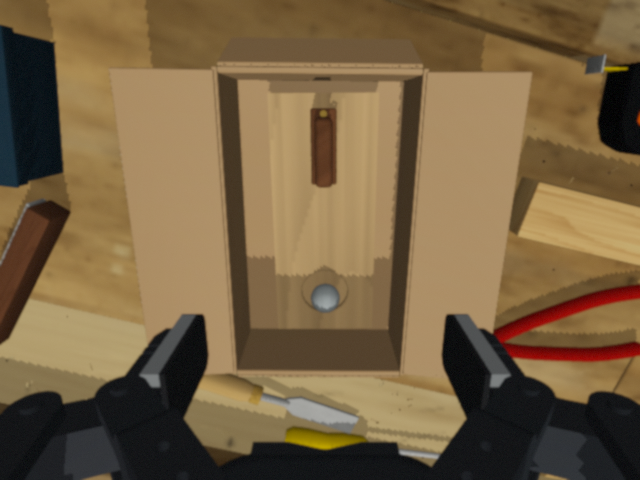

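Run:
```python
import cv2
a=cv2.imread("pics/w4.png");cv2.imwrite("pics/z5.png",cv2.hconcat([cv2.resize(a[90:210,270:380],None,fx=4.8,fy=4.8)[:576,:390],cv2.resize(a[255:335,280:375],(390,576))]))
```

```text
(no output)
```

View pics/z5.png

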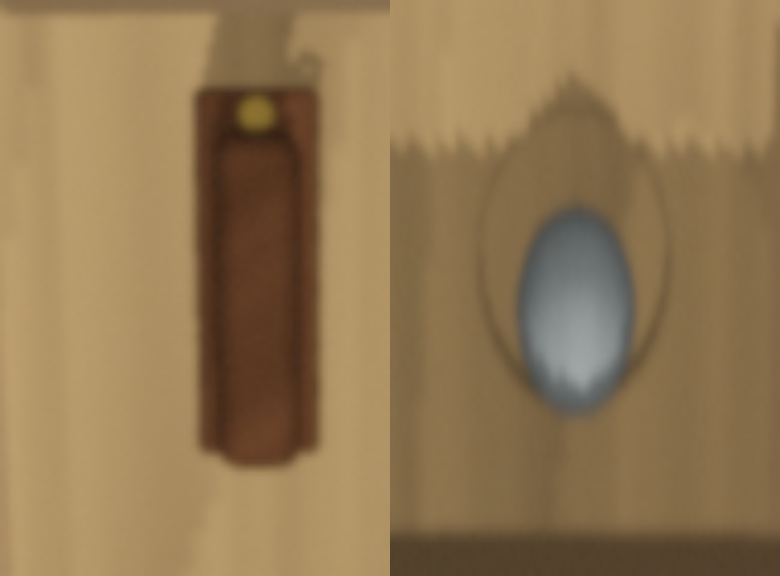

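Run:
```python
from h import *
np.set_printoptions(precision=1,suppress=True)
t=cam("wrist");s=cam("scene")
f=onz(t,(324,152.9),66.5);a=onz(t,(324.2,119.2),66.5);b=onz(t,(324,186.9),66.5);p=onz(t,(324.8,290),15);bl=onz(t,(325.5,298),22.5)
print(f,a,b,p,bl,np.linalg.norm((p-f)[:2]),np.arctan2(*(p-f)[:2][::-1]),np.arctan2(*(b-a)[:2][::-1]))
zs=lambda q:(q[0]/4.2+340,q[1]/4.2+220)
print("scene ball",onz(s,zs((272,277)),22.5),"fin far top",onz(s,zs((240,365)),66.5))
rc=[onz(t,q,68)for q in[(216,67),(425,67)]];print(rc)
# edges of tray
print([onz(t,q,15) for q in [(272,270),(378,270),(270,100),(378,100)]])
ty=.25
goto(f[0],f[1],60,ty+np.pi/2)
```

```text
[ 499.1 -244.3   66.5] [ 478.2 -249.3   66.5] [ 521.1 -238.9   66.5] [ 618.6 -214.2   15. ] [ 622.4 -212.7   22.5] 123.23027712652475 0.24672277005646387 0.23694954042234065
scene ball [ 620.9 -215.6   22.5] fin far top [ 515.6 -240.3   66.5]
[array([ 463.9, -321.8,   68. ]), array([ 433. , -195.9,   68. ])]
[array([ 611. , -262.8,   15. ]), array([ 589.4, -174.1,   15. ]), array([ 475.5, -292. ,   15. ]), array([ 456. , -212.5,   15. ])]
t 7.4667 p [ 546.7 -232.6  205.1] F [ 0.8  0.5 -0.1] gap 85.1 j [-0.5  0.2  1.7  0.   1.2 -2.3]
tool delta(100mm) [-0.  -0.5  1.5] norm mm 153.2 rot/360deg [ 0. -0. -0.]
```

Emit:
{"op": "drive_tool", "data": {
  "delta_pos": [
    [0, -0.2, 0.1],
    [0, -0.2, 0.2],
    [0, -0.1, 0.2],
    [0, 0, 0.2],
    [0, 0, 0.1],
    [0, 0, 0],
    [0, 0, 0],
    [0, 0, 0],
    [0, 0, 0],
    [0, 0, 0]
  ],
  "rot": [
    [0, 0, 0],
    [0, 0, 0],
    [0, 0, 0],
    [0, 0, 0],
    [0, 0, 0],
    [0, 0, 0],
    [0, 0, 0],
    [0, 0, 0],
    [0, 0, 0],
    [0, 0, 0]
  ],
  "jaw": 110
}}

```text
t: 8.3
position: [500.5, -251.4, 124.1]
tool_rot: [0.619, 0.785, 0.002, 0.001]
wrist_force: [-0.4, 0.4, -0.3]
finger_gap: 48.5
```

Run:
```python
from h import *
goto(499,-244,38,.245+np.pi/2)
```

```text
t 8.3 p [ 500.5 -251.4  124.1] F [-0.4  0.4 -0.3] gap 48.5 j [-0.59  0.21  1.86  0.    1.07 -2.4 ]
tool delta(100mm) [ 0.075 -0.001  0.861] norm mm 86.4 rot/360deg [ 0.0008 -0.     -0.0014]
```

Emit:
{"op": "drive_tool", "data": {
  "delta_pos": [
    [0.075, 0, 0],
    [0, 0, 0.1],
    [0, 0, 0.2],
    [0, 0, 0.2],
    [0, 0, 0.2],
    [0, 0, 0.1],
    [0, 0, 0.05],
    [0, 0, 0],
    [0, 0, 0],
    [0, 0, 0]
  ],
  "rot": [
    [0.0008, 0, -0.0014],
    [0, 0, 0],
    [0, 0, 0],
    [0, 0, 0],
    [0, 0, 0],
    [0, 0, 0],
    [0, 0, 0],
    [0, 0, 0],
    [0, 0, 0],
    [0, 0, 0]
  ]
}}

```text
t: 9.13
position: [505.0, -244.5, 40.9]
tool_rot: [0.613, 0.79, 0.0, 0.007]
wrist_force: [0.7, -0.7, -0.1]
finger_gap: 48.3
```

Run:
```python
from h import *
goto(499,-244,38,.245+np.pi/2)
s=cam("scene");t=cam("wrist")
cv2.imwrite("pics/m5.png",cv2.resize(np.hstack([cv2.resize(s["color"][200:370,320:480,::-1],(450,480)),t["color"][:,:,::-1]]),(800,352)))
```

```text
t 9.1333 p [ 505.  -244.5   40.9] F [ 0.7 -0.7 -0.1] gap 48.3 j [-0.58  0.33  1.89 -0.    0.91 -2.4 ]
tool delta(100mm) [ 0.02  -0.057  0.028] norm mm 6.7 rot/360deg [0.0014 0.0016 0.0008]
```

View pics/m5.png

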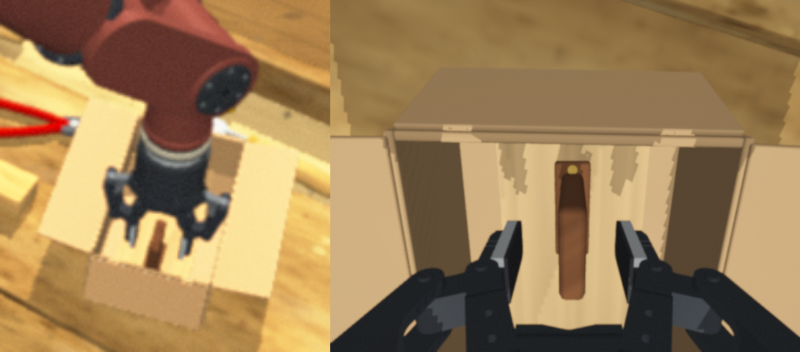

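Emit:
{"op": "drive_tool", "data": {
  "delta_pos": [
    [0.01, -0.05, 0.02],
    [0, 0, 0],
    [0, 0, 0],
    [0, 0, 0],
    [0, 0, 0],
    [0, 0, 0],
    [0, 0, 0],
    [0, 0, 0],
    [0, 0, 0],
    [0, 0, 0]
  ],
  "rot": [
    [0.0014, 0.0016, 0.0008],
    [0, 0, 0],
    [0, 0, 0],
    [0, 0, 0],
    [0, 0, 0],
    [0, 0, 0],
    [0, 0, 0],
    [0, 0, 0],
    [0, 0, 0],
    [0, 0, 0]
  ]
}}

```text
t: 10.07
position: [502.0, -246.9, 42.6]
tool_rot: [0.616, 0.788, 0.0, 0.003]
wrist_force: [-0.3, -0.1, -0.5]
finger_gap: 48.7
```

Run:
```python
from h import *
goto(499,-244,38,.245+np.pi/2)
print(Ro.from_quat(read_state()["tool_rot"]).as_matrix().round(4))
```

```text
t 10.0667 p [ 502.  -246.9   42.6] F [-0.3 -0.1 -0.5] gap 48.7 j [-0.58  0.33  1.89 -0.    0.92 -2.4 ]
tool delta(100mm) [ 0.036 -0.022  0.046] norm mm 6.2 rot/360deg [ 0.0007  0.0008 -0.0002]
[[-0.2416  0.9704  0.0054]
 [ 0.9704  0.2416 -0.0036]
 [-0.0048  0.0044 -1.    ]]
```

Emit:
{"op": "drive_tool", "data": {
  "delta_pos": [
    [0.03, -0.02, 0.04],
    [0, 0, 0],
    [0, 0, 0],
    [0, 0, 0],
    [0, 0, 0],
    [0, 0, 0],
    [0, 0, 0],
    [0, 0, 0],
    [0, 0, 0],
    [0, 0, 0]
  ],
  "rot": [
    [0.0007, 0.0008, 0],
    [0, 0, 0],
    [0, 0, 0],
    [0, 0, 0],
    [0, 0, 0],
    [0, 0, 0],
    [0, 0, 0],
    [0, 0, 0],
    [0, 0, 0],
    [0, 0, 0]
  ],
  "jaw": 190,
  "newtons": 60
}}

```text
t: 10.9
position: [498.9, -244.0, 37.8]
tool_rot: [0.616, 0.788, 0.0, -0.001]
wrist_force: [-0.2, 0.0, 0.6]
finger_gap: 21.8
```

Run:
```python
from h import *
goto(499,-244,38,.245+np.pi/2)
```

```text
t 10.9 p [ 498.9 -244.    37.8] F [-0.2  0.   0.6] gap 21.8 j [-0.58  0.33  1.9   0.    0.91 -2.4 ]
tool delta(100mm) [-0.     0.001 -0.002] norm mm 0.3 rot/360deg [-0.0001 -0.0002 -0.0001]
```

Emit:
{"op": "drive_tool", "data": {
  "delta_pos": [
    [0, 0, 0],
    [0, 0, 0],
    [0, 0, 0],
    [0, 0, 0],
    [0, 0, 0],
    [0, 0, 0],
    [0, 0, 0],
    [0, 0, 0],
    [0, 0, 0],
    [0, 0, 0]
  ],
  "rot": [
    [0, 0, 0],
    [0, 0, 0],
    [0, 0, 0],
    [0, 0, 0],
    [0, 0, 0],
    [0, 0, 0],
    [0, 0, 0],
    [0, 0, 0],
    [0, 0, 0],
    [0, 0, 0]
  ],
  "jaw": 255,
  "newtons": 80
}}

```text
t: 11.73
position: [498.9, -244.1, 38.0]
tool_rot: [0.616, 0.788, -0.0, -0.001]
wrist_force: [0.3, 0.0, 0.8]
finger_gap: 11.2
```

Run:
```python
from h import *
goto(499,-244,38,.245+np.pi/2)
s=cam("scene");t=cam("wrist")
cv2.imwrite("pics/m6.png",cv2.resize(np.hstack([cv2.resize(s["color"][200:370,320:480,::-1],(450,480)),t["color"][:,:,::-1]]),(800,352)))
```

```text
t 11.7333 p [ 498.9 -244.1   38. ] F [0.3 0.  0.8] gap 11.2 j [-0.58  0.33  1.9   0.    0.91 -2.4 ]
tool delta(100mm) [ 0.001  0.001 -0.   ] norm mm 0.1 rot/360deg [-0.0001 -0.0001 -0.0001]
```

View pics/m6.png

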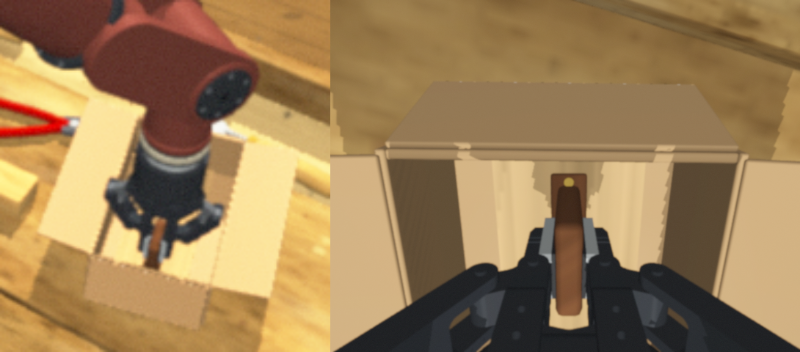

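Emit:
{"op": "drive_tool", "data": {
  "delta_pos": [
    [0, 0, -0.02],
    [0, 0, -0.04],
    [0, 0, -0.06],
    [0, 0, -0.07],
    [0, 0, -0.08],
    [0, 0, -0.08],
    [0, 0, -0.08],
    [0, 0, -0.08],
    [0, 0, -0.06],
    [0, 0, -0.04]
  ],
  "rot": [
    [0, 0, 0],
    [0, 0, 0],
    [0, 0, 0],
    [0, 0, 0],
    [0, 0, 0],
    [0, 0, 0],
    [0, 0, 0],
    [0, 0, 0],
    [0, 0, 0],
    [0, 0, 0]
  ],
  "newtons": 110
}}

```text
t: 12.67
position: [496.5, -242.7, 103.0]
tool_rot: [0.615, 0.788, -0.001, -0.004]
wrist_force: [-0.8, -1.0, -1.8]
finger_gap: 10.6
```

```bash
cat >> h.py <<'E'
def level():
    M=Ro.from_quat(read_state()["tool_rot"]).as_matrix();print("tilt deg: pitch(tool y up)",np.degrees(M[2,1]).round(2),"roll",np.degrees(M[2,0]).round(2))
E
python3 - <<'E'
from h import *
goto(499,-244,150,.245+np.pi/2);level()
s=cam("scene");t=cam("wrist")
cv2.imwrite("pics/m7.png",cv2.resize(np.hstack([cv2.resize(s["color"][200:370,320:480,::-1],(450,480)),t["color"][:,:,::-1]]),(800,352)))
E
```

```text
t 12.6667 p [ 496.5 -242.7  103. ] F [-0.8 -1.  -1.8] gap 10.6 j [-0.58  0.23  1.88 -0.    1.04 -2.4 ]
tool delta(100mm) [-0.016  0.019 -0.47 ] norm mm 47.0 rot/360deg [-0.0009 -0.0008 -0.    ]
tilt deg: pitch(tool y up) -0.32 roll 0.29
```

View pics/m7.png

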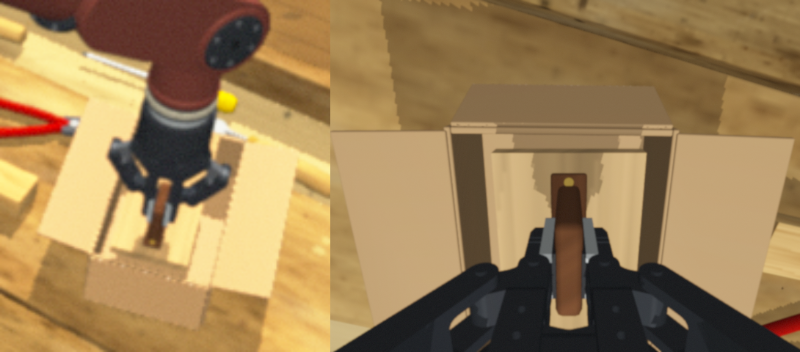

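Emit:
{"op": "drive_tool", "data": {
  "delta_pos": [
    [0, 0, -0.04],
    [0, 0, -0.07],
    [0, 0, -0.09],
    [0, 0, -0.1],
    [0, 0, -0.12],
    [0, 0, -0.12],
    [0, 0, -0.12],
    [0, 0, -0.1],
    [0, 0, -0.08],
    [0, 0, -0.05]
  ],
  "rot": [
    [-0.0005, -0.0004, 0],
    [-0.0004, -0.0004, 0],
    [0, 0, 0],
    [0, 0, 0],
    [0, 0, 0],
    [0, 0, 0],
    [0, 0, 0],
    [0, 0, 0],
    [0, 0, 0],
    [0, 0, 0]
  ]
}}

```text
t: 13.6
position: [495.4, -242.0, 199.8]
tool_rot: [0.615, 0.788, -0.0, -0.001]
wrist_force: [0.3, -0.9, -2.2]
finger_gap: 10.8
```

Run:
```python
from h import *
my=.21; 
goto(588.7-124*np.cos(my),228.5-124*np.sin(my),206,my+np.pi/2);level()
s=cam("scene");t=cam("top")
cv2.imwrite("pics/m8.png",cv2.resize(np.hstack([s["color"][:,:,::-1],t["color"][:,:,::-1]]),(800,300)))
cv2.imwrite("pics/s8.png",s["color"][:,:,::-1])
cv2.imwrite("pics/t8.png",t["color"][:,:,::-1])
```

```text
t 13.6 p [ 495.4 -242.   199.8] F [ 0.3 -0.9 -2.2] gap 10.8 j [-0.58  0.1   1.82  0.    1.22 -2.4 ]
tool delta(100mm) [ 4.382  0.807 -0.057] norm mm 445.6 rot/360deg [-0.0002 -0.0002  0.0055]
tilt deg: pitch(tool y up) -0.07 roll 0.08
```

View pics/s8.png

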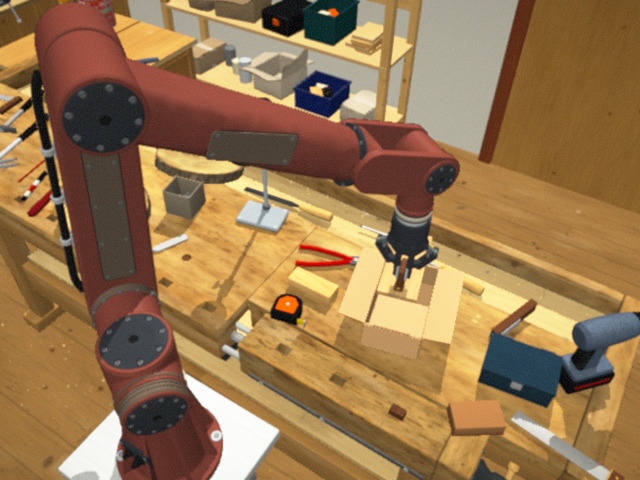

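Run:
```python
from h import *
np.set_printoptions(precision=1,suppress=True)
S=cam("scene");T=cam("top");out={}
for n,s,box in(("scene",S,(222,135,272,172)),("top",T,(180,182,234,236))):
    im=cv2.imread(f"pics/{n}0.png");x0,y0,x1,y1=box
    g=cv2.resize(im[y0:y1,x0:x1],None,fx=4,fy=4,interpolation=cv2.INTER_CUBIC)
    gray=cv2.cvtColor(g,cv2.COLOR_BGR2GRAY)
    hsv=cv2.cvtColor(g,cv2.COLOR_BGR2HSV)
    for nm,m in(("glass",((gray>130)&(hsv[...,1]<(70 if n=="top" else 60))).astype(np.uint8)),("ring",(gray<75).astype(np.uint8))):
        cs=cv2.findContours(m,cv2.RETR_EXTERNAL,cv2.CHAIN_APPROX_NONE)[0];c=max(cs,key=cv2.contourArea)
        c=cv2.convexHull(c);e=cv2.fitEllipse(c);ctr=((e[0][0]+.5)/4-.5+x0,(e[0][1]+.5)/4-.5+y0)
        print(n,nm,np.array(ctr),np.array(e[1])/4);out[n,nm]=ctr
print(tri(S,out["scene","glass"],T,out["top","glass"]),tri(S,out["scene","ring"],T,out["top","ring"]))
for nm in("glass","ring"):
  print(nm, onz(T,out["top",nm],271))
```

```text
scene glass [245.5 152.2] [17.2 31.1]
scene ring [249.3 149.4] [30.8 44.1]
top glass [206.2 208.2] [33.8 36.1]
top ring [206.4 206.5] [41.9 46.9]
(array([587.9, 229. , 271.5]), [np.float64(0.38928815354731305), np.float64(0.3892881535473995)]) (array([591.4, 223.8, 279.8]), [np.float64(3.905004039440232), np.float64(3.9050040394402448)])
glass [587.8 229.4 271. ]
ring [591.3 229.  271. ]
```

Emit:
{"op": "drive_tool", "data": {
  "delta_pos": [
    [0.02, 0, -0.01],
    [0.04, 0.005, -0.01],
    [0.06, 0.01, -0.01],
    [0.08, 0.015, -0.01],
    [0.1, 0.02, -0.01],
    [0.12, 0.02, 0],
    [0.14, 0.025, 0],
    [0.15, 0.03, 0],
    [0.15, 0.03, 0],
    [0.15, 0.03, 0]
  ],
  "rot": [
    [0, 0, 0],
    [0, 0, 0],
    [0, 0, 0],
    [0, 0, 0],
    [0, 0, 0],
    [0, 0, 0],
    [0, 0, 0.0005],
    [0, 0, 0.0005],
    [0, 0, 0.0005],
    [0, 0, 0.0005]
  ]
}}

```text
t: 14.63
position: [484.3, -128.9, 198.8]
tool_rot: [0.622, 0.783, -0.0, -0.008]
wrist_force: [-0.7, 0.2, -1.4]
finger_gap: 10.8
```

Run:
```python
from h import *
my=.21; 
goto(588.7-124*np.cos(my),228.5-124*np.sin(my),206,my+np.pi/2);level()
```

```text
t 14.6333 p [ 484.3 -128.9  198.8] F [-0.7  0.2 -1.4] gap 10.8 j [-0.4  -0.    1.93  0.    1.23 -2.2 ]
tool delta(100mm) [ 3.267  0.588 -0.04 ] norm mm 332.0 rot/360deg [-0.0016 -0.0018  0.0031]
tilt deg: pitch(tool y up) -0.57 roll 0.66
```

Emit:
{"op": "drive_tool", "data": {
  "delta_pos": [
    [0.15, 0.027, 0],
    [0.15, 0.027, 0],
    [0.15, 0.027, 0],
    [0.15, 0.027, 0],
    [0.15, 0.027, 0],
    [0.15, 0.027, 0],
    [0.15, 0.027, 0],
    [0.15, 0.027, 0],
    [0.15, 0.027, 0],
    [0.15, 0.027, 0]
  ],
  "rot": [
    [-0.0005, -0.0005, 0.0003],
    [-0.0005, -0.0005, 0.0003],
    [-0.0005, -0.0005, 0.0003],
    [-0.0003, -0.0003, 0.0003],
    [-0.0002, -0.0002, 0.0003],
    [-0.0002, -0.0002, 0.0003],
    [-0.0002, -0.0002, 0.0003],
    [-0.0002, -0.0002, 0.0003],
    [-0.0002, -0.0002, 0.0003],
    [-0.0002, -0.0002, 0.0003]
  ]
}}

```text
t: 15.47
position: [470.4, 43.7, 199.1]
tool_rot: [0.627, 0.779, 0.003, 0.004]
wrist_force: [-0.2, 0.8, -2.2]
finger_gap: 10.4
```

Run:
```python
from h import *
my=.21; 
goto(588-124*np.cos(my),229-124*np.sin(my),206,my+np.pi/2);level()
t=cam("top");cv2.imwrite("pics/t9.png",t["color"][:,:,::-1])
t=cam("scene");cv2.imwrite("pics/s9.png",t["color"][:,:,::-1])
```

```text
t 15.4667 p [470.4  43.7 199.1] F [-0.2  0.8 -2.2] gap 10.4 j [-0.06 -0.08  2.01  0.    1.21 -1.84]
tool delta(100mm) [ 1.565  0.307 -0.07 ] norm mm 159.6 rot/360deg [0.0014 0.0003 0.001 ]
tilt deg: pitch(tool y up) 0.52 roll -0.12
```

View pics/t9.png

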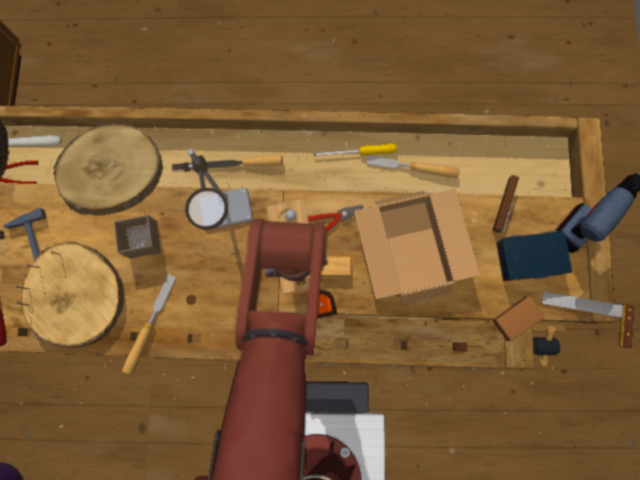

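View pics/s9.png

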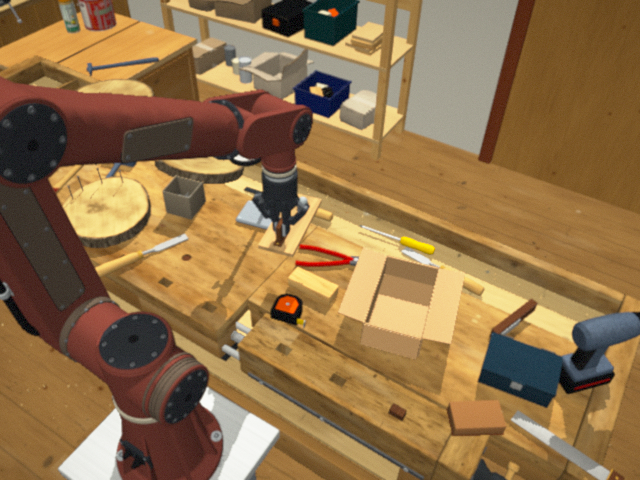

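Emit:
{"op": "drive_tool", "data": {
  "delta_pos": [
    [0.14, 0.03, 0],
    [0.13, 0.025, -0.01],
    [0.12, 0.025, -0.01],
    [0.11, 0.02, -0.01],
    [0.09, 0.02, -0.01],
    [0.07, 0.015, -0.01],
    [0.05, 0.01, 0],
    [0.04, 0.01, 0],
    [0.02, 0, 0],
    [0, 0, 0]
  ],
  "rot": [
    [0.0003, 0, 0.0002],
    [0.0003, 0, 0.0002],
    [0, 0, 0.0002],
    [0, 0, 0.0002],
    [0, 0, 0.0002],
    [0, 0, 0],
    [0, 0, 0],
    [0, 0, 0],
    [0, 0, 0],
    [0, 0, 0]
  ]
}}

```text
t: 16.4
position: [465.3, 128.4, 204.0]
tool_rot: [0.627, 0.779, 0.0, 0.002]
wrist_force: [1.0, 0.4, -2.2]
finger_gap: 10.9
```

Run:
```python
from h import *
my=.21; 
goto(588-124*np.cos(my),229-124*np.sin(my),206,my+np.pi/2);level()
t=cam("top");cv2.imwrite("pics/t10.png",cv2.resize(t["color"][150:270,170:300,::-1],None,fx=5,fy=5,interpolation=cv2.INTER_CUBIC))
t=cam("scene");cv2.imwrite("pics/s10.png",cv2.resize(t["color"][100:260,190:340,::-1],None,fx=3.7,fy=3.7,interpolation=cv2.INTER_CUBIC))
t=cam("wrist");cv2.imwrite("pics/w10.png",t["color"][:,:,::-1])
```

```text
t 16.4 p [465.3 128.4 204. ] F [ 1.   0.4 -2.2] gap 10.9 j [ 0.13 -0.06  1.98 -0.    1.22 -1.66]
tool delta(100mm) [ 0.727  0.174 -0.022] norm mm 74.8 rot/360deg [0.0006 0.0005 0.001 ]
tilt deg: pitch(tool y up) 0.2 roll -0.19
```

View pics/t10.png

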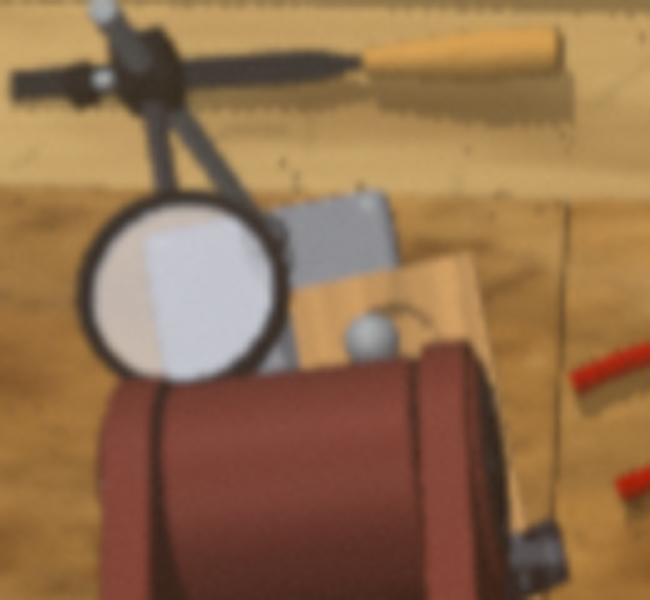

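View pics/s10.png

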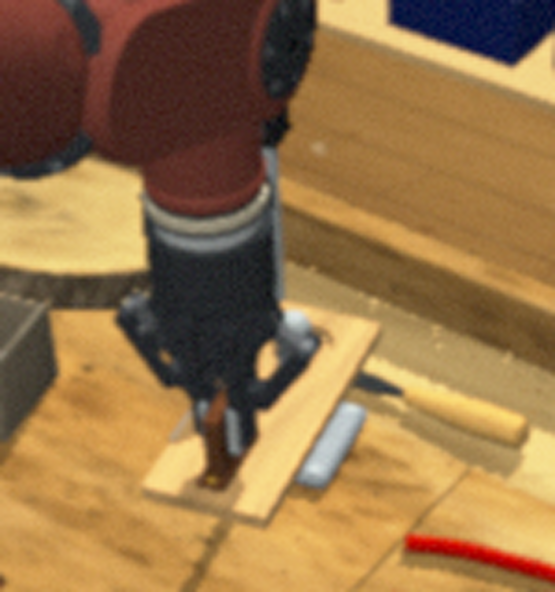

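View pics/w10.png

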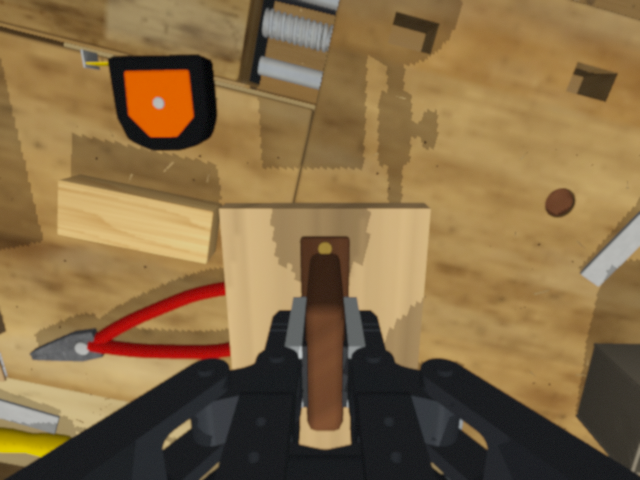

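Run:
```python
from h import *
np.set_printoptions(precision=1,suppress=True)
S=cam("scene");T=cam("top");W=cam("wrist")
st=read_state();p=np.array(st["position"]);R=Ro.from_quat(st["tool_rot"]).as_matrix()
yaw=np.arctan2(R[1,0],R[0,0])-np.pi/2;print("yaw",yaw)
ux=np.array([np.cos(yaw),np.sin(yaw)]);uy=np.array([-ux[1],ux[0]])
g=p[:2]
print("pred pocket",g+124*ux,"ball",onz(T,(244.4,218),188.5))
print("corner FR tri",tri(S,(382/3.7+190,322/3.7+100),T,(264.2,200.3)),"pred",g+160*ux-42*uy,204-23)
print("rear edge scene@z",[onz(S,(q[0]/3.7+190,q[1]/3.7+100),181) for q in[(143,487),(268,518)]],"pred",g-40*ux+42*uy,g-40*ux-42*uy)
print("rear wrist",[onz(W,q,181) for q in[(429,205),(219,205)]])
for q in ([293.2,187.0],):pass
```

```text
yaw 0.21529201452605418
pred pocket [586.6 154.3] ball [587.3 163.  188.5]
corner FR tri (array([630.7, 120.2, 181.5]), [np.float64(1.1726392268323755), np.float64(1.1726392268323012)]) pred [630.7 121. ] 181
rear edge scene@z [array([415.5, 155.6, 181. ]), array([435.1,  74.1, 181. ])] pred [417.4 160.3] [435.3  78.3]
rear wrist [array([417. , 159.5, 181. ]), array([434.9,  77.9, 181. ])]
```

Emit:
{"op": "drive_tool", "data": {
  "delta_pos": [
    [0.03, 0.01, -0.01],
    [0.05, 0.01, 0],
    [0.07, 0.01, 0],
    [0.09, 0.02, 0],
    [0.1, 0.02, 0],
    [0.1, 0.02, 0],
    [0.09, 0.02, 0],
    [0.07, 0.02, 0],
    [0.05, 0.01, 0],
    [0.03, 0.01, 0]
  ],
  "rot": [
    [0.0002, 0.0002, 0],
    [0.0002, 0.0001, 0],
    [0, 0, 0],
    [0, 0, 0],
    [0, 0, 0],
    [0, 0, 0],
    [0, 0, 0],
    [0, 0, 0],
    [0, 0, 0],
    [0, 0, 0]
  ]
}}

```text
t: 17.53
position: [465.5, 205.4, 204.9]
tool_rot: [0.627, 0.779, 0.0, 0.0]
wrist_force: [0.6, -0.1, -2.4]
finger_gap: 10.6
```

Emit:
{"op": "drive_tool", "data": {
  "delta_pos": [
    [0.01, 0, 0],
    [0, 0, 0],
    [0, 0, 0],
    [0, 0, 0],
    [0, 0, 0],
    [0, 0, 0],
    [0, 0, 0],
    [0, 0, 0],
    [0, 0, 0],
    [0, 0, 0]
  ],
  "rot": [
    [0, 0, 0],
    [0, 0, 0],
    [0, 0, 0],
    [0, 0, 0],
    [0, 0, 0],
    [0, 0, 0],
    [0, 0, 0],
    [0, 0, 0],
    [0, 0, 0],
    [0, 0, 0]
  ]
}}

```text
t: 18.37
position: [465.3, 205.7, 204.8]
tool_rot: [0.628, 0.779, -0.0, 0.001]
wrist_force: [-0.4, -0.4, -2.9]
finger_gap: 10.7
```

Run:
```python
from h import *
my=.21; 
goto(588-124*np.cos(my),229-124*np.sin(my),206,my+np.pi/2);level()
t=cam("top");cv2.imwrite("pics/t11.png",cv2.resize(t["color"][150:270,150:280,::-1],None,fx=5,fy=5,interpolation=cv2.INTER_CUBIC))
t=cam("scene");cv2.imwrite("pics/s11.png",cv2.resize(t["color"][100:260,180:330,::-1],None,fx=3.7,fy=3.7,interpolation=cv2.INTER_CUBIC))
```

```text
t 18.3667 p [465.3 205.7 204.8] F [-0.4 -0.4 -2.9] gap 10.7 j [ 0.28  0.    1.92 -0.    1.22 -1.51]
tool delta(100mm) [-0.028  0.008 -0.012] norm mm 3.1 rot/360deg [0.0001 0.0002 0.0006]
tilt deg: pitch(tool y up) 0.03 roll -0.08
```

View pics/t11.png

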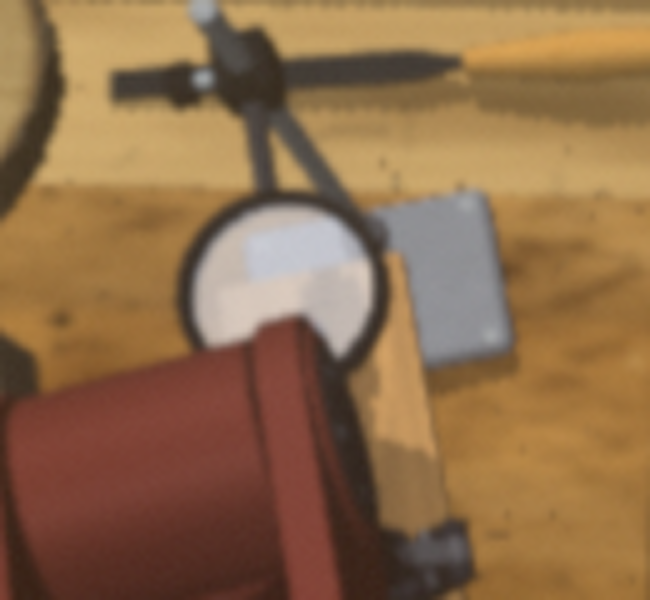

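View pics/s11.png

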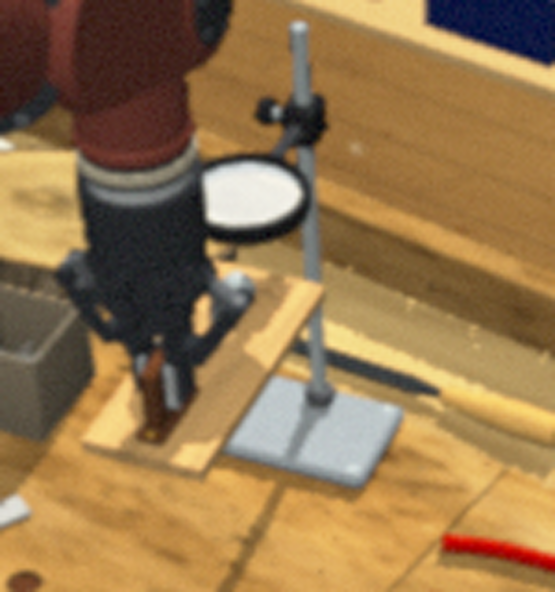

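Run:
```python
from h import *
np.set_printoptions(precision=1,suppress=True)
T=cam("top");S=cam("scene")
a=T["color"][180:235,180:235,::-1].astype(float)
a=np.clip((a-120)*2.2,0,255).astype(np.uint8)
b=S["color"][150:200,220:270,::-1].astype(float);b=np.clip((b-20)*1.3,0,255).astype(np.uint8)
cv2.imwrite("pics/t12.png",np.hstack([cv2.resize(a,(400,400),interpolation=cv2.INTER_CUBIC),cv2.resize(b,(400,400),interpolation=cv2.INTER_CUBIC)]))
for nm,X in(("pocket",[465.3+124*np.cos(.213),205.7+124*np.sin(.213),189.3]),("lens",[588,229,271.5])):
    print(nm,X,proj(T,X),proj(S,X))
```

```text
pocket [np.float64(586.4977407185311), np.float64(231.91273821491583), 189.3] [[213.4 218.1]] [[246.2 178.8]]
lens [588, 229, 271.5] [[206.3 208. ]] [[245.3 152.2]]
```

View pics/t12.png

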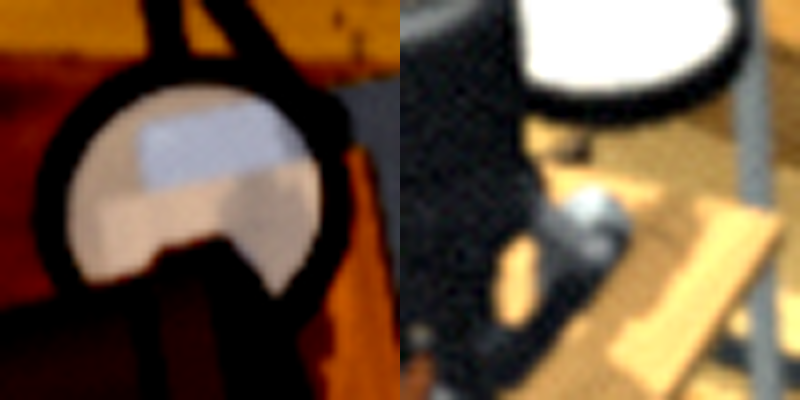

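Run:
```python
from h import *
np.set_printoptions(precision=1,suppress=True)
S=cam("scene")
b=S["color"][160:195,228:258,::-1]
b=cv2.resize(b,(600,700),interpolation=cv2.INTER_CUBIC)[:600]
for X,col in(([586.5,231.9,189.3],(0,255,0)),):
    for q in [(0,0)]+[(10*np.cos(a),10*np.sin(a)) for a in np.arange(0,6.28,.4)]:
        p=proj(S,[X[0]+q[0],X[1]+q[1],X[2]])[0];cv2.circle(b,(int((p[0]-228+.5)*20),int((p[1]-160+.5)*20)),3,col,-1)
cv2.imwrite("pics/s13.png",b)
print(onz(S,(242.5,179),189.3), proj(S,[586.5,231.9,189.3+12.5]))
```

```text
[580.9 239.2 189.3] [[245.8 174.9]]
```

View pics/s13.png

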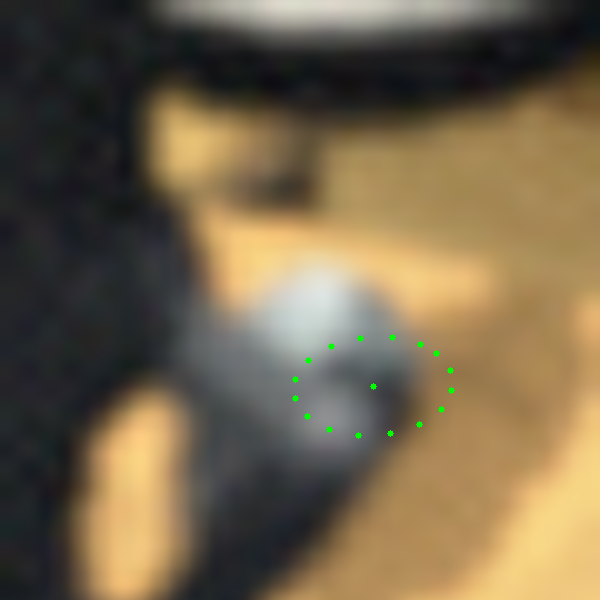

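Run:
```python
from h import *
np.set_printoptions(precision=1,suppress=True)
S=cam("scene")
b=onz(S,(243.5,177.55),189.3);print(b,b[:2]-[586.5,231.9]); goto(588-124*np.cos(.21),229-124*np.sin(.21),206,.21+np.pi/2);level()
```

```text
[586.9 240.6 189.3] [0.4 8.7]
t 18.6667 p [465.3 205.8 204.7] F [-0.5  0.7 -2. ] gap 11.0 j [ 0.3  0.   1.9 -0.   1.2 -1.5]
tool delta(100mm) [-0.  0. -0.] norm mm 3.3 rot/360deg [0. 0. 0.]
tilt deg: pitch(tool y up) 0.02 roll -0.08
```

Emit:
{"op": "drive_tool", "data": {
  "delta_pos": [
    [-0.01, 0, -0.005],
    [-0.013, -0.003, -0.005],
    [-0.014, -0.003, -0.005],
    [-0.014, -0.003, -0.005],
    [-0.014, -0.003, 0],
    [-0.014, 0, 0],
    [-0.014, 0, 0],
    [-0.012, 0, 0],
    [-0.008, 0, 0],
    [-0.004, 0, 0]
  ],
  "rot": [
    [0, -0.0003, 0],
    [0, -0.0003, 0],
    [0, 0, 0],
    [0, 0, 0],
    [0, 0, 0],
    [0, 0, 0],
    [0, 0, 0],
    [0, 0, 0],
    [0, 0, 0],
    [0, 0, 0]
  ]
}}

```text
t: 19.5
position: [466.8, 192.8, 207.1]
tool_rot: [0.627, 0.779, -0.002, 0.002]
wrist_force: [-0.0, -0.3, -2.7]
finger_gap: 10.8
```

Emit:
{"op": "drive_tool", "data": {
  "delta_pos": [
    [0, 0, 0],
    [0, 0, 0],
    [0, 0, 0],
    [0, 0, 0],
    [0, 0, 0],
    [0, 0, 0],
    [0, 0, 0],
    [0, 0, 0],
    [0, 0, 0],
    [0, 0, 0]
  ],
  "rot": [
    [0, 0, 0],
    [0, 0, 0],
    [0, 0, 0],
    [0, 0, 0],
    [0, 0, 0],
    [0, 0, 0],
    [0, 0, 0],
    [0, 0, 0],
    [0, 0, 0],
    [0, 0, 0]
  ]
}}

```text
t: 20.33
position: [466.7, 192.9, 207.0]
tool_rot: [0.627, 0.779, -0.002, 0.002]
wrist_force: [-0.9, -0.2, -2.4]
finger_gap: 10.6
```

```bash
cat > look.py <<'E'
from h import *
import sys
np.set_printoptions(precision=1,suppress=True)
S=cam("scene");T=cam("top")
st=read_state();p=np.array(st["position"]);R=Ro.from_quat(st["tool_rot"]).as_matrix();yaw=np.arctan2(R[1,0],R[0,0])-np.pi/2
X=np.array([p[0]+124*np.cos(yaw),p[1]+124*np.sin(yaw),p[2]-15.5]);print("pocket",X,"yaw",yaw);level();goto(*p,yaw+np.pi/2)
b=cv2.resize(S["color"][160:190,228:258,::-1],(600,600),interpolation=cv2.INTER_CUBIC)
for q in [(0,0)]+[(10*np.cos(a),10*np.sin(a)) for a in np.arange(0,6.28,.4)]:
    pp=proj(S,[X[0]+q[0],X[1]+q[1],X[2]])[0];cv2.circle(b,(int((pp[0]-228+.5)*20),int((pp[1]-160+.5)*20)),2,(0,255,0),-1)
pp=proj(S,[588,229,191.5])[0];cv2.circle(b,(int((pp[0]-228+.5)*20),int((pp[1]-160+.5)*20)),3,(0,0,255),-1)
cv2.imwrite("pics/"+sys.argv[1]+".png",b);cv2.imwrite("pics/"+sys.argv[1]+"t.png",cv2.resize(T["color"][170:250,170:250,::-1],(600,600),interpolation=cv2.INTER_CUBIC))
E
python3 look.py s14
```

```text
pocket [587.9 219.3 191.5] yaw 0.21438763036561048
tilt deg: pitch(tool y up) 0.02 roll -0.32
t 20.4333 p [466.7 192.9 207. ] F [-0.4 -0.7 -2.9] gap 10.8 j [ 0.3 -0.   1.9 -0.   1.2 -1.5]
tool delta(100mm) [0. 0. 0.] norm mm 0.0 rot/360deg [0. 0. 0.]
```

View pics/s14.png

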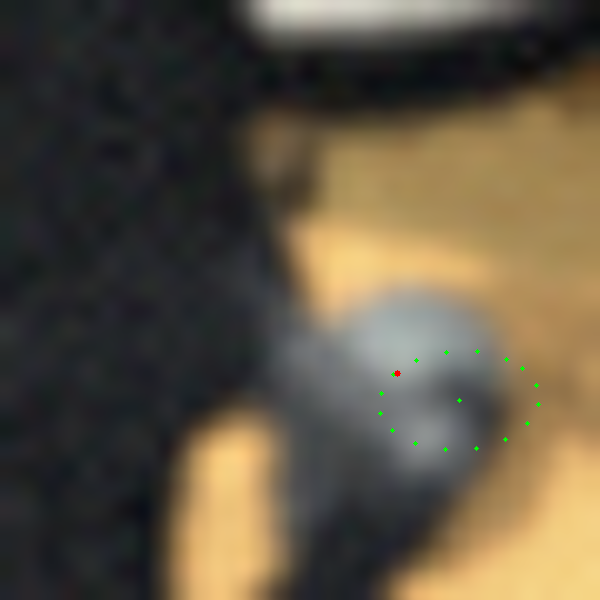

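View pics/s14t.png

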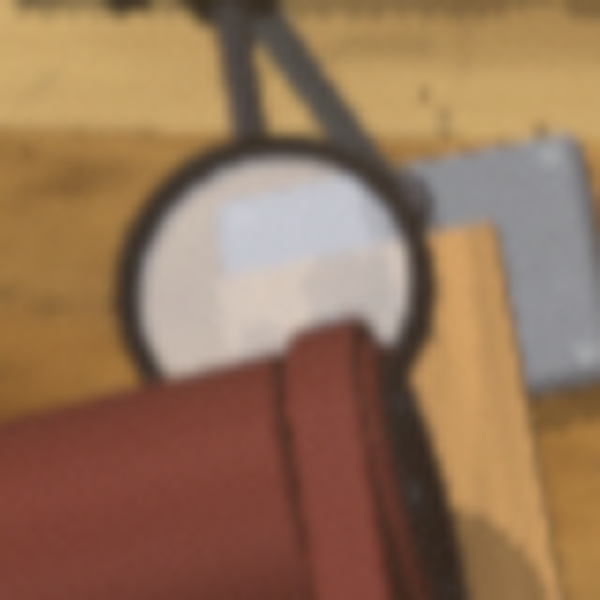

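```bash
python3 - <<'E'
from h import *
np.set_printoptions(precision=1,suppress=True)
S=cam("scene");T=cam("top")
print(onz(S,(247.9,178.75),191.5),proj(T,[588,229,191.5]))
# lens recheck now, scene glass vs start
E
cp pics/s14t.png /tmp
python3 - <<'E'
import cv2,numpy as np
a=cv2.imread("pics/top0.png");
from rig import *
b=snapshot("top")["color"][:,:,::-1]
d=np.abs(a.astype(int)-b).max(2)
print("ring/post/bystander diff", d[150:200,180:260].mean(), d[200:315,283:365].mean(), d[205:315,290:360].max())
for n in("scene",):
    s=snapshot(n)["color"][:,:,::-1]; cv2.imwrite("pics/s15.png",s)
E
```

```text
[586.9 226.6 191.5] [[214.5 217.2]]
ring/post/bystander diff 8.05725 9.207847295864264 89
```

View pics/s15.png

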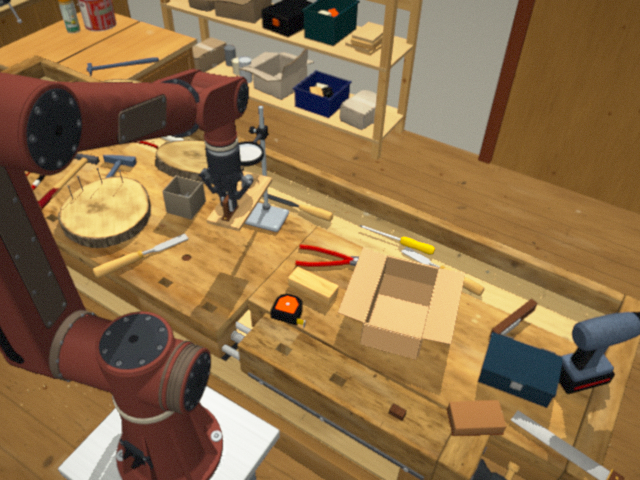

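```bash
python3 -c "
from rig import *
s=read_state();print(s['t'],s['position'],abs(s['dq']).max(),s['finger_gap'])
print(sign_off())"
```

```text
20.6333 [466.73009384 192.91800958 206.99728984] 0.0014445255571127482 10.428280649174768
the job is handed in; nothing more can be done
None
```

I folded both long flaps well out past upright, lifted the tray by its grip, and carried it level to the magnifier. I signed off at 20.6 s with the arm still holding it there.

**Last checks:**
- **Ball position:** it is in its pocket, about 2.6 mm sideways from the lens centre. The ball measured (586.9, 226.6) against the lens at (588, 229).
- **Height:** the ball is about 80 mm below the glass. This comes from the arm's pose, with the lens height measured at 271.5 mm from two views.
- **Level and steadiness:** tray tilt was about 0.3°, taken from the tool's orientation. I left it there on purpose so the ball rests against one side of the pocket. The arm was still, with a firm grip.
- **Surroundings:** the last picture shows the magnifier, tape measure, pliers and offcut apparently undisturbed. Wrist forces stayed at about 3 N or less in every reading I took.

**Less certain:** at the end the arm hid the ball in the top view, so its final position rests on the scene camera alone. A faint spot seen through the glass in the top view did not match that position; I put it down to a shadow or refraction and did not use it. My automatic before-and-after comparison of the top view was inconclusive, so the claim that nothing was disturbed rests on looking at the picture.

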